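# Fish the adapter sleeve out of a deep heater well with the extractor key

## Robot

A 6-joint arm with a two-finger parallel gripper is mounted at the origin on the work surface. World frame = base frame: x ahead of the robot, y to its left, z up, the work surface at z = 0. Lengths are in mm, angles in rad, forces in N, time in s.
With the tool pointing down it reaches from about 350 to 775 mm from the base axis. Payload 7.3 kg.
Tool frame: the origin (TCP) lies at the very end of the fingers, on their centre line; the grasp point (between the pads) lies 19 mm behind it (bot.tcp_to_grasp is the distance from the TCP to the grasp point, in mm); z points along the fingers, y is the direction in which the jaws open and shut (so a half turn about z gives the same grasp; the last joint's range is limited). The gripper opens to 92 mm and grips with 3 to 60 N. Pads are 19 mm wide; open, the fingers measure 130 mm over their backs; the gripper's body (75 mm by 190 mm) begins 47 mm behind the grasp point.
Start: joints at [1.076, 0.342, 1.524, -0, 1.275, -0.146], TCP at [179.416, 493.411, 226.741] pointing down, gripper open.
Joint ranges: [-2.53, 2.53], [-0.77, 2.02], [0.04, 2.7], [-1, 4.14], [0.28, 2.66], [-3.11, 3.11]. Speed limits (rad/s): [2.57, 2.57, 3.14, 3.14, 3.14, 3.14].

## Interface

Orientations are given as [roll, pitch, yaw] about the fixed x, y, z axes, in that order (R = Rz(yaw) Ry(pitch) Rx(roll)).
In Python, from plant import bot gives the robot as it stands. The module is installed in compiled form; this text tells all that it offers.
- The arm moves only by the tool carry_out, never from a script. Its argument "motion" is a list of rows, each a list of 5 numbers: the closure, from 0 (fully open) to 1 (shut), then the shift along the tool's x, y, z in mm, then the turn about the tool's z in degrees. In form: [[claw, dx, dy, dz, spin], ...]. A call has 1 to 10 rows; each row is the pose to reach, as a shift and turn from the pose measured when the call began, along the tool's axes at that moment; what a row does not reach only later rows make up. A row lasts 1/8 s, in which the tool goes at most 62.5 mm and 10.7 degrees, less where a joint would pass 70% of its speed; a pose out of reach is approached as far as the arm can. A call with a gripper value outside its range is refused whole. The fingers move at their own pace and stop on an object; the grip force is fixed at half the most. Time passes only in rows, so rows that repeat a pose let the fingers close. It gives the time, the measured TCP pose, the force and the opening at its end, in the units of the state.
- bot.get_obs(): the state, without advancing time (a new reading comes with each control period).
- bot.capture(name): name is "side" or "top"; returns a dict with "color" (384x512x3 uint8, red, green, blue), "depth" (384x512 float32, mm along the optical axis (not along the pixel's ray), 0 where there is no reading), "K" (3x3 intrinsics, pixels), "k1" (the pictures are not rectified: a ray, as slopes to the right and down, at radius r is drawn at 1 + k1 r^2 times it, then the intrinsics apply), "camera_from_world" (4x4, takes a point from world to camera coordinates). Camera axes: x right, y down, z forward; pixel columns grow to the right and rows downward; lengths in mm; the calibration is good to about 2 mm. A picture is of the moment at which its call begins.
- bot.close_job(): hands the job in, once; it reports no verdict.
The state is a dict: "time": time; "joint_positions": joint angles; "dq": joint speeds; "tau": joint torques, N m; "tool_pos": TCP position; "tcp_rot": TCP orientation; "contact_force": force on the tool from outside, world axes, zero at the start; "moment": the same for the moment, N m; "grip_width": finger opening in mm.
Only numpy, scipy, OpenCV 4.12 (cv2) and the standard library are available. Lean on these libraries where they do the work, as an engineer would, in place of code of your own. Each camera call takes 0.05 s, during which the arm holds its last target.

## Task

Take the T-handled extractor key from its stand and use it to fish the slotted adapter sleeve out of the deep well of the block heater: feel gently for the slot in the sleeve's top plate with the key's crossbar, let it drop through, give it a quarter turn so that it catches, and lift the sleeve out. Set the sleeve down upright in the round pocket of the parking block, free the key from it, and hang the key back upright in its stand. Never press, pull or bump the sleeve, heater or parking block with more than a light hand (20 N at most), and leave everything else where it is.

Things in the scene. Friction and masses are not known exactly. Their poses are not given: they have to be found in the camera images.
- heater: Fixed block heater: aluminium block 90 x 210 mm, 130 mm high, black console (95 mm high) on its -x side. Three square wells, 48 x 48 mm, 118 mm deep (floors 12 mm above the table), in a row along its own y axis at y = -62, 0, +62 mm, x = 0; each has a 16 mm wide viewing slot, open at the top, through the +x wall. Origin: under the middle well, on the table.
- sleeve: Adapter sleeve, loose, upright at the bottom of one of the wells, too deep for fingers: round aluminium can, 42 mm diameter, 41 mm high, about 0.15 kg. Origin: centre of its underside; z up. Its 34 mm bore is an empty cavity down to 6 mm above the underside, closed at the top by the slotted plate.
- sleeve_top (a point): Centre of the sleeve's top. A roundish steel plate 33 mm wide, 5 mm thick, flush with the rim, has a central slot 22 x 8 mm. It swivels stiffly: the slot's long side lies up to 0.8 rad either way of the sleeve's x axis (NOT in the given poses: feel for it; light contact does not turn it). Pushed down, it gives 8 mm on a spring (1 N, then 0.5 N/mm) before it bottoms hard; pulled up it is rigid.
- plug_a: Blank plug, loose, in another well: a plain solid aluminium cylinder without a slot, 42 mm diameter, 41 mm high. Origin: centre of its underside. To be left alone.
- plug_b: A second blank plug like plug_a, in the remaining well. To be left alone.
- key: Extractor key, loose, hanging upright in its stand, 0.12 kg, 165 mm long. Origin: centre of the underside of the crossbar at its lower end; z up along the shank. Steel crossbar 18 mm along the key's x, 5 mm along y, 5 mm high (z 0 to 5); round shank of 6 mm diameter to z = 115 mm; black handle block from z = 115 to 165 mm, 46 mm along x, 20 mm along y.
- key_grip (a point): Grasp point in the key's handle, on the key's axis, 143 mm above the crossbar's underside, 28 mm above the handle's underside, 22 mm below its top; axes as the key's. Grasp across y (20 mm).
- key_tip (a point): Centre of the underside of the key's crossbar (same as the key's origin); axes as those of the key.
- stand: The key's stand, fixed, white: base 90 x 90 mm, four posts and a 70 x 70 mm top plate 12 mm thick, upper face 128 mm above the table, with a round through hole of 28 mm diameter in the middle. The crossbar passes the hole at any yaw; the underside of the handle rests on the plate. Origin: centre of its underside.
- stand_hole (a point): Centre of the hole in the stand, at the plate's upper face.
- nest: Parking block for the sleeve, fixed, grey, 90 x 90 mm, 22 mm high, with a round pocket of 48 mm diameter, 14 mm deep, in its middle. Origin: centre of its underside.
- nest_floor (a point): Centre of the pocket's floor, 8 mm above the table.
- bottle: Amber bottle, 70 mm diameter, 150 mm high, a bystander; origin under its centre.
- jar: White jar, 60 mm diameter, 70 mm high, a bystander; origin under its centre.
- pipette: Pipette lying on the table, about 240 mm long and 30 mm high, a bystander; origin on the table near its middle.
- timer: Flat white timer, 60 x 70 x 18 mm, a bystander; origin under its centre.
- rack: Fixed white tube rack with capped tubes, 70 x 200 mm, 60 mm high, beyond the heater; origin under its centre.
- tip_tray: Fixed clear open tray, 90 x 120 mm, 30 mm high, near the robot; origin under its centre.

How it is judged (in metres and radians):
On the way, in this order (a step that is already met when the one before it is completed fails the run):
1. the sleeve hangs on the key, its underside above the heater's top face, crossbar under its plate (height (world z) of sleeve above 0.13 m and contact force between key and sleeve above 0.3 N and z of key_tip in the frame of sleeve between 0 and 0.038 m), for 0.2 s.
2. the sleeve stands in the pocket of the parking block and the key is out of it (horizontal distance between sleeve and nest_floor below 0.006 m and z of sleeve in the frame of nest_floor below 0.005 m and angle between sleeve's own z axis and vertical below 0.1 rad and z of key_tip in the frame of sleeve above 0.042 m), for 0.2 s.
At the end, for the whole second after the job is handed in: Sleeve upright (0.1 rad) in the parking pocket, axis within 6 mm, underside within 5 mm of its floor; key upright (0.12 rad) in the stand, crossbar within 20 mm of the hole's axis and at least 105 mm below the plate's upper face; both released, at rest (horizontal distance between sleeve and nest_floor below 0.006 m and z of sleeve in the frame of nest_floor below 0.005 m and angle between sleeve's own z axis and vertical below 0.1 rad and linear speed of each of sleeve, key below 0.02 m/s and horizontal distance between key_tip and stand_hole below 0.02 m and z of key_tip in the frame of stand_hole below -0.105 m and angle between key's own z axis and vertical below 0.12 rad); the robot touches nothing.
It fails at once if the key presses, pulls or bumps the sleeve with more than 20 N (contact force between key and sleeve above 20 N).
It fails at once if the key or the sleeve on it pushes on the heater with more than 20 N (contact force between any of key, sleeve and heater above 20 N).
It fails at once if the sleeve is dropped or rammed into the parking block (more than 20 N) (contact force between sleeve and nest above 20 N).
It also fails if it takes over 72 s, if anything falls off the work surface, if the arm or the gripper's body presses on something with over 40 N, if the wrist force passes 120 N, or if a joint passes its speed limit or range.

## Working session

There is one attempt and no reset: what is moved stays moved. The work goes in short steps, Python scripts to look and compute and a tool call to move; the robot and the scene stay as the last step left them, time stands still between calls to the robot, and variables do not carry over. Pictures are saved under pics/ and viewed, and the job is handed in when it is done.

Besides the shell and the picture viewer there is one more tool, called after ">>>" as a command line: name --pt "numbers of a row" for each row, then --argument value for the rest. carry_out: Moves the arm, as the interface text tells. Its arguments: {"type":"object","properties":{"motion":{"type":"array","items":{"type":"array","items":{"type":"number"}}}},"required":["motion"]}

```bash
mkdir -p pics; cat > h.py <<'E'
import numpy as np, cv2
from plant import bot
def snap(n,tag):
    c=bot.capture(n); np.savez(f'pics/{tag}.npz',**c)
    cv2.imwrite(f'pics/{tag}.png',cv2.cvtColor(c['color'],cv2.COLOR_RGB2BGR)); return c
def load(tag): return dict(np.load(f'pics/{tag}.npz'))
def ray(c,u,v):
    K=c['K'];k=float(c['k1'])
    d=cv2.undistortPoints(np.array([[[u,v]]],float),K,np.array([k,0,0,0,0.]))[0,0]
    T=np.linalg.inv(c['camera_from_world']); return T[:3,3],T[:3,:3]@np.array([d[0],d[1],1.])
def onz(c,u,v,z):
    o,d=ray(c,u,v); return o+d*(z-o[2])/d[2]
def dep(c,u,v):
    o,d=ray(c,u,v); return o+d*float(c['depth'][int(round(v)),int(round(u))])
def proj(c,p):
    q=c['camera_from_world']@np.r_[p,1]; x=q[:2]/q[2]; x=x*(1+float(c['k1'])*(x@x)); return (c['K']@np.r_[x,1])[:2]
def cloud(c):
    h,w=c['depth'].shape
    uv=np.stack(np.meshgrid(np.arange(w),np.arange(h)),-1).reshape(-1,1,2).astype(float)
    d=cv2.undistortPoints(uv,c['K'],np.array([float(c['k1']),0,0,0,0.])).reshape(-1,2)
    z=c['depth'].reshape(-1); T=np.linalg.inv(c['camera_from_world'])
    P=np.c_[d*z[:,None],z]@T[:3,:3].T+T[:3,3]; P[z==0]=np.nan
    return P.reshape(h,w,3)
E
python3 - <<'E'
from h import *
print(bot.get_obs(),bot.tcp_to_grasp)
for n in('side','top'):
    c=snap(n,n+'0');print(n,c['K'],c['k1'],np.linalg.inv(c['camera_from_world']).round(3))
E
```

```text
{'time': 0.0, 'joint_positions': array([ 1.07598549e+00,  3.42710855e-01,  1.52499474e+00,  6.37462878e-05,
        1.27537345e+00, -1.46018086e-01]), 'dq': array([-1.01084565e-04, -1.65794073e-03, -3.50463559e-04, -5.67721859e-05,
        1.49544984e-04,  1.18163589e-03]), 'tau': array([ 2.75331353e-03, -4.31245387e+01, -2.44218886e+01,  7.18800444e-02,
        5.58816385e-02, -1.55294060e-04]), 'tool_pos': array([179.20995073, 493.05498577, 226.05888554]), 'tcp_rot': array([-3.14013095e+00, -2.76577865e-04,  2.79278109e+00]), 'contact_force': array([-0.38578257, -0.07566019, -0.08627248]), 'moment': array([-0.04468694, -0.00491588, -0.01331668]), 'grip_width': 91.94053378234821} 18.8
side [[373.21556225   0.         257.31574933]
 [  0.         373.21556225 193.61547783]
 [  0.           0.           1.        ]] -0.08452323468835429 [[ 9.04000e-01 -2.81000e-01  3.21000e-01  2.62310e+02]
 [-4.26000e-01 -5.63000e-01  7.08000e-01 -7.13652e+02]
 [-1.80000e-02 -7.77000e-01 -6.29000e-01  7.70126e+02]
 [ 0.00000e+00  0.00000e+00  0.00000e+00  1.00000e+00]]
top [[421.44700406   0.         253.43599305]
 [  0.         421.44700406 185.67992112]
 [  0.           0.           1.        ]] 0.00024532336903108985 [[ 2.900000e-02 -9.930000e-01  1.140000e-01  4.590230e+02]
 [-1.000000e+00 -2.900000e-02  4.000000e-03  2.870900e+01]
 [-0.000000e+00 -1.140000e-01 -9.930000e-01  1.071345e+03]
 [ 0.000000e+00  0.000000e+00  0.000000e+00  1.000000e+00]]
```

```bash
python3 -c "
import cv2
for n in('side0','top0'): cv2.imwrite(f'pics/{n}b.png',cv2.resize(cv2.imread(f'pics/{n}.png'),(800,600)))"
```

```text
(no output)
```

View pics/side0b.png

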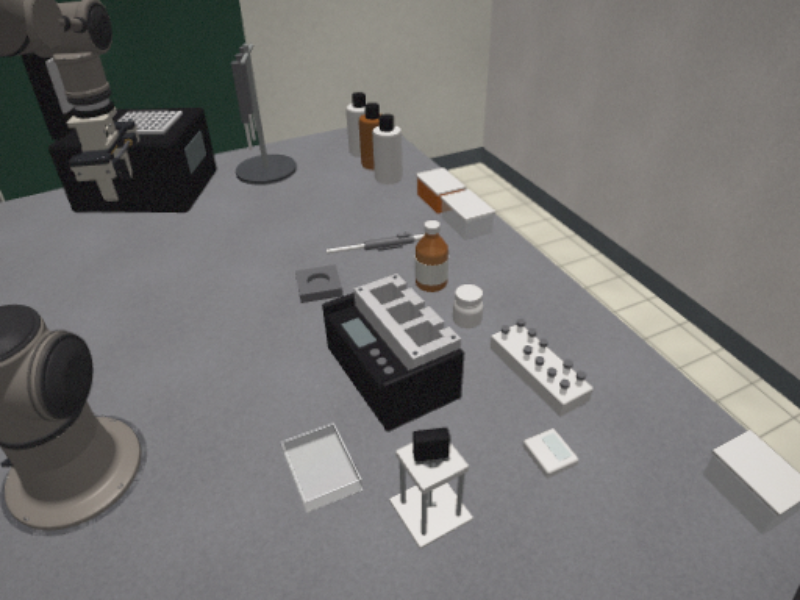

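View pics/top0b.png

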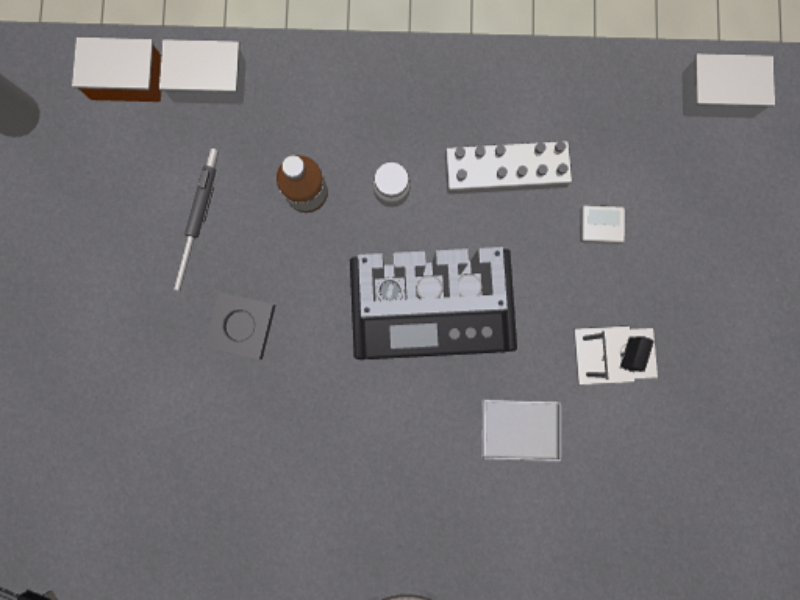

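The side view shows the stand and key at (430,460) and the heater at (405,320). In the top view the sleeve, with its slotted top, is in the left well at (390,290). The nest is at (240,325) and the key at (637,353). Next I'll zoom in.

```bash
python3 - <<'E'
import cv2,numpy as np
t=cv2.imread('pics/top0.png')
a=cv2.resize(t[155:232,220:335],None,fx=6.5,fy=6.5,interpolation=cv2.INTER_CUBIC)
b=cv2.resize(t[180:260,360:430],None,fx=6,fy=6,interpolation=cv2.INTER_CUBIC)
cc=cv2.resize(t[175:240,125:190],None,fx=6,fy=6,interpolation=cv2.INTER_CUBIC)
cv2.imwrite('pics/z1.png',a)
o=np.zeros((480,820,3),np.uint8);o[:480,:420]=b;o[:390,425:815]=cc;cv2.imwrite('pics/z2.png',o[:,:800])
E
```

```text
(no output)
```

View pics/z1.png

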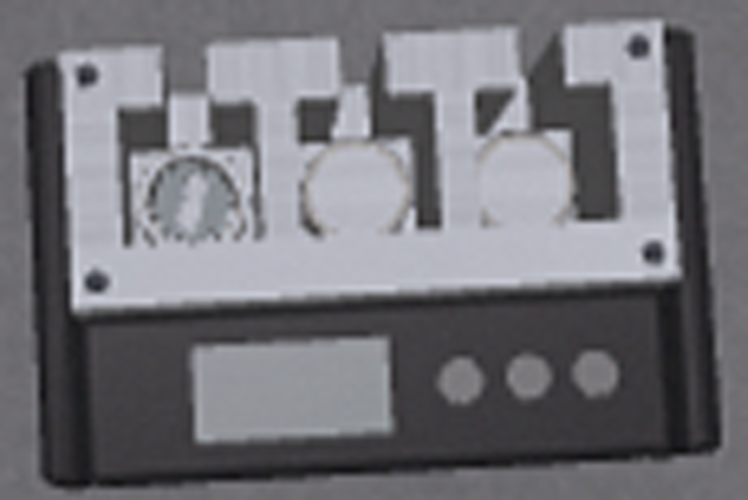

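View pics/z2.png

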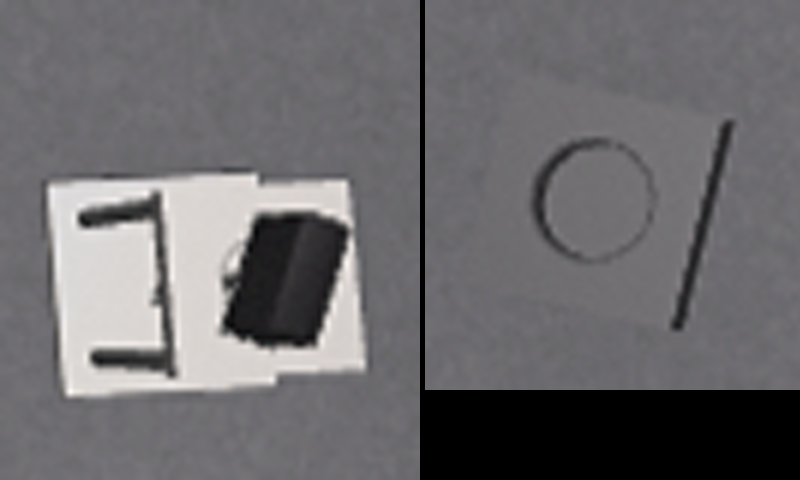

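```bash
python3 - <<'E'
from h import *
c=load('top0');P=cloud(c);Z=P[...,2]
print('heater top z', np.nanmedian(Z[170:198,232:325]))
def rect(m,z,n):
    cs,_=cv2.findContours(m.astype(np.uint8),cv2.RETR_EXTERNAL,cv2.CHAIN_APPROX_NONE)
    k=max(cs,key=cv2.contourArea); b=cv2.boxPoints(cv2.minAreaRect(k))
    q=np.array([onz(c,*p,z)[:2] for p in b]); print(n,cv2.contourArea(k),'ctr',q.mean(0).round(1),'edges',(np.diff(np.r_[q,q[:1]],axis=0)).round(1).tolist())
def win(v0,v1,u0,u1):
    m=np.zeros(Z.shape,bool);m[v0:v1,u0:u1]=1;return m
rect(win(150,240,220,340)&(abs(Z-130)<10),130,'heatertop')
rect(win(200,250,360,430)&(abs(Z-176)<15),178,'keytop')
rect(win(200,250,360,430)&(abs(Z-128)<12),128,'standplate')
rect(win(200,250,360,430)&(Z<20)&(c['color'].min(2)>140),0,'standbase')
rect(win(180,235,125,185)&(abs(Z-22)<7),22,'nest')
for n,(u,v) in dict(slv=(249,186),p1=(275,184),p2=(300,182)).items(): print(n,dep(c,u,v).round(1),onz(c,u,v,53).round(1))
E
```

```text
heater top z 117.40041492561568
heatertop 1993.0 ctr [581.8 -19.2] edges [[17.4, -211.3], [-90.8, -5.7], [-17.1, 209.0], [90.5, 7.9]]
keytop 231.5 ctr [ 486.  -299.3] edges [[45.2, -14.0], [-6.6, -24.2], [-45.1, 14.1], [6.5, 24.0]]
standplate 984.0 ctr [ 486.7 -302.6] edges [[6.1, -75.4], [-70.1, -2.6], [-6.1, 74.8], [70.0, 3.2]]
standbase 495.0 ctr [ 487.1 -307.8] edges [[7.6, -93.1], [-89.9, -3.7], [-7.5, 92.2], [89.7, 4.5]]
nest 1257.5 ctr [516.8 281.8] edges [[88.8, -14.9], [-18.2, -91.1], [-88.4, 15.8], [17.9, 90.2]]
slv [578.8  43.7  19.1] [574.9  43.2  53. ]
p1 [581.6 -19.9  53.3] [581.6 -19.9  53. ]
p2 [588.6 -80.8  50.8] [588.3 -80.6  53. ]
```

```bash
python3 - <<'E'
from h import *
c=load('top0');P=cloud(c);Z=P[...,2]
np.set_printoptions(linewidth=220)
print(Z[174:196,236:264].round(0).astype(int))
# slot pixels: depth deep in disc
m=np.zeros(Z.shape,np.uint8);m[176:194,240:259]=(Z[176:194,240:259]<35)
n,l,s,ce=cv2.connectedComponentsWithStats(m)
for i in range(1,n):print(i,s[i],ce[i])
i0=l[186,249]; vv,uu=np.nonzero(l==i0)
q=np.array([onz(c,u,v,53)[:2] for u,v in zip(uu,vv)]);mm=q.mean(0);w,V=np.linalg.eigh(np.cov((q-mm).T));print(len(q),mm,np.sqrt(w*12),np.arctan2(V[1,1],V[0,1]))
# disc boundary circle fit for top pieces
g=cv2.resize(c['color'][170:200,232:266],None,fx=20,fy=20,interpolation=cv2.INTER_CUBIC)
cv2.imwrite('pics/z3.png',cv2.cvtColor(g,cv2.COLOR_RGB2BGR))
E
```

```text
[[                 128                  133                  111                   85                   77                   83                   80                   78                   78                   81
                    19                   16                   16                   19                   16                   20                   73                   70                   70                   69
                    69                   69                   67                  131                  133                  129                  128                  131]
 [                 132                  131                  111                   68                   68                   64                   63                   66                   66                   62
                    17                   17                   18                   17                   16                   18                   58                   55                   55                   52
                    53                   50                   52                 
[... 11731 characters left out ...]
132                  134                  130                  128                  133
                   128                  130                  134                  132                  129                  129                  132                  130]]
1 [240 176  19  17  91] [248.43956044 181.45054945]
2 [251 180   1   1   1] [251. 180.]
3 [247 182   5   9  27] [249.11111111 185.7037037 ]
4 [254 182   2   2   2] [254.5 182.5]
5 [243 184   1   3   3] [243. 185.]
6 [252 187   4   5   6] [254.         189.33333333]
7 [244 189   3   3   4] [244.75 190.25]
27 [575.63991895  42.9495631 ] [ 7.78929699 21.28960667] 2.898739057178564<stdin>:4: RuntimeWarning: invalid value encountered in cast
```

View pics/z3.png

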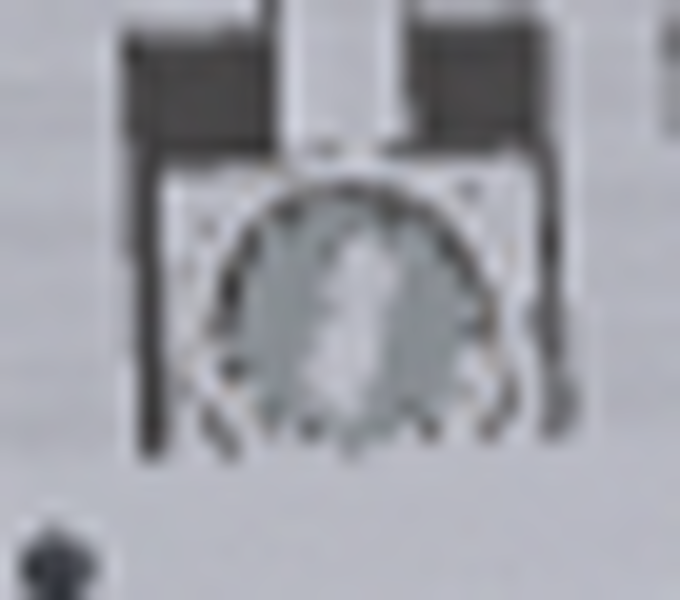

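```bash
python3 - <<'E'
from h import *
c=load('top0');P=cloud(c);Z=P[...,2]
s=load('side0')
t=cv2.imread('pics/top0.png')
cv2.imwrite('pics/z4.png',cv2.resize(t[205:245,385:425],None,fx=14,fy=14,interpolation=cv2.INTER_CUBIC))
sd=cv2.imread('pics/side0.png')
cv2.imwrite('pics/z5.png',cv2.resize(sd[265:350,240:310],None,fx=7,fy=7,interpolation=cv2.INTER_CUBIC))
np.set_printoptions(linewidth=250)
print(np.nan_to_num(Z[212:241,394:422]).round(0).astype(int))
# key top from side using depth
Q=cloud(s)[265:350,240:310].reshape(-1,3)
for lo,hi,n in((171,182,'keytop side'),(124,132,'plate side')):
    q=Q[(Q[:,2]>lo)&(Q[:,2]<hi)&(Q[:,1]<-230)][:,:2].astype(np.float32)
    r=cv2.minAreaRect(q);print(n,len(q),r,cv2.boxPoints(r).round(0).tolist())
q=P[200:250,360:430].reshape(-1,3);q=q[q[:,2]>171][:,:2].astype(np.float32);print('top',len(q),q.mean(0),cv2.minAreaRect(q))
E
```

```text
[[129 124 128 128 128 128 129 129 126 130 130 129 127 128 128 129   0 129 128 125 130 129 130 130   4   2   2   1]
 [128 127 128 127 127 127 129 127 128 128 131 130 128 129 129 130 130 125 133 128 129 127 127 130   1   2   0   0]
 [128 125 129 125 125 128 129 129 128 129 128 127 130 133 129 128 132 132 129 127 130 130 132 128   3   1  -1   1]
 [128 127 128 128 127 128 130 128 128 136 138 131 155 162 168 176 180 178 177 129 127 129 128 129 128   0  -2   2]
 [128 129 127 131 132 130 129 133 131 140 146 157 162 165 172 179 181 180 180 180 180 178 130 130 128   3  -1   0]
 [128 128 131 129 126 127 129 130 136 143 146 156 161 167 175 177 178 179 180 177 176 178 178 181 129   3   1   2]
 [131 127 130 130 130 127 127 128 138 144 152 154 165 170 177 178 177 179 177 179 176 180 179 180 130   2   0   3]
 [128 127 131 127 130 130 130 135 141 147 154 160 165 172 175 178 178 180 179 178 180 176 179 179 128   2   2   3]
 [128 128 128 127 127 128 126 136 139 148 155 164   0 175 176 177 176 179 179 177 180 179 180 179 130   2   0   2]
 [127 127 130 128 129 128   9 137 145 150 156 165 168 175 177 178
[... 2038 characters left out ...]
 130 129 127 130 128 129 127 129 129 128 129 128 127 131 130 129 127 133 129  -3]
 [129 125 130 127 126 130 129 128 129 130 131 131 131 129 128 131 130   0 128 131 130 131 129 130 129 127 127   1]]
keytop side 230 ((484.010986328125, -304.1097717285156), (21.97335433959961, 45.76191329956055), 74.5003890991211) [[459.0, -309.0], [503.0, -321.0], [509.0, -300.0], [465.0, -287.0]]
plate side 582 ((485.54681396484375, -304.7182922363281), (71.74125671386719, 71.5144271850586), 5.136178016662598) [[447.0, -272.0], [453.0, -344.0], [524.0, -337.0], [518.0, -266.0]]
top 221 [ 486.02792 -301.18954] ((486.0940856933594, -302.5038146972656), (20.411598205566406, 45.47965621948242), 73.22956085205078)
```

View pics/z4.png

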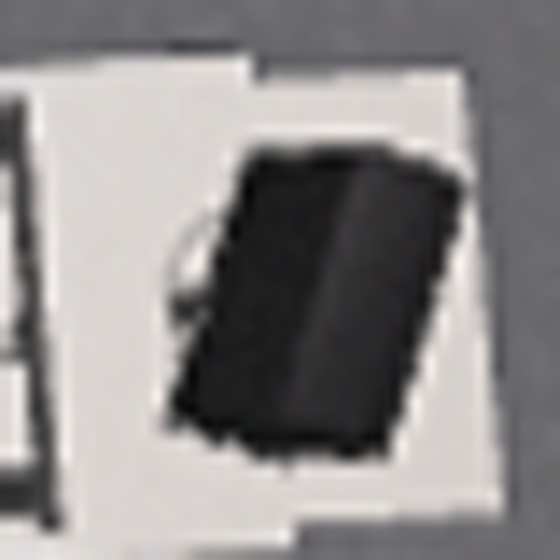

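View pics/z5.png

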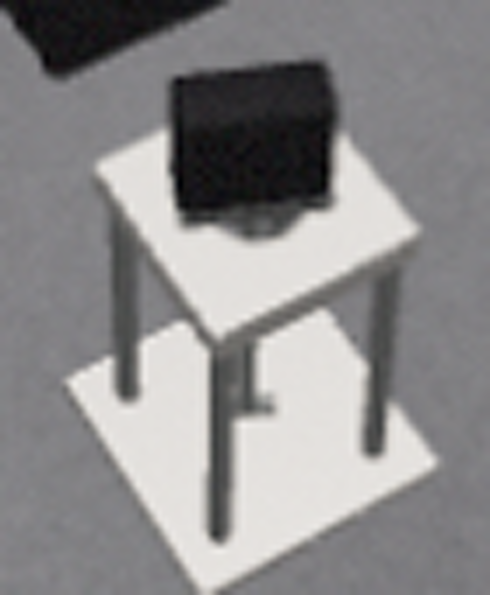

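```bash
cat >> h.py <<'E'
def rel(tx,ty,tz,yaw=None):
    from scipy.spatial.transform import Rotation as R
    o=bot.get_obs(); r=R.from_euler('xyz',o['tcp_rot']); d=r.inv().apply(np.array([tx,ty,tz])-o['tool_pos'])
    w=0 if yaw is None else -np.degrees((yaw-o['tcp_rot'][2]+np.pi)%(2*np.pi)-np.pi)
    print('t',round(float(o['time']),2),'pos',o['tool_pos'].round(1),'rot',o['tcp_rot'].round(4),'F',o['contact_force'].round(2),'M',o['moment'].round(3),'w',round(o['grip_width'],1),'q',o['joint_positions'].round(2))
    print('  shift',d.round(1),'spin',round(w,1))
E
python3 - <<'E'
from h import *
rel(490,60,226,2.85); rel(486,-302.5,226,2.85)
E
```

```text
t 0.1 pos [179.3 493.1 226.1] rot [-3.1402e+00 -2.0000e-04  2.7928e+00] F [-0.53  0.3  -0.29] M [ 0.    -0.028  0.032] w 92.0 q [ 1.08  0.34  1.52  0.    1.28 -0.15]
  shift [-4.400e+02 -3.008e+02  4.000e-01] spin -3.3
t 0.1 pos [179.3 493.1 226.1] rot [-3.1402e+00 -2.0000e-04  2.7928e+00] F [-0.53  0.3  -0.29] M [ 0.    -0.028  0.032] w 92.0 q [ 1.08  0.34  1.52  0.    1.28 -0.15]
  shift [-560.2 -642.8    0.9] spin -3.3
```

>>> carry_out --pt "0 -40 -28 0 0" --pt "0 -90 -62 0 -1" --pt "0 -140 -96 0 -2" --pt "0 -191 -130 0 -3.3" --pt "0 -242 -165 0 -3.3" --pt "0 -293 -200 0 -3.3" --pt "0 -344 -235 0 -3.3" --pt "0 -390 -270 0 -3.3" --pt "0 -440 -301 0 -3.3" --pt "0 -460 -350 0 -3.3"

```text
time: 1.35
tool_pos: [493.5, 5.0, 225.9]
tcp_rot: [-3.14, -0.0, 2.85]
contact_force: [0.7, -0.4, -0.5]
grip_width: 92.0
```

```bash
python3 - <<'E'
from h import *
rel(486,-302.5,226,2.85)
E
```

```text
t 1.35 pos [493.5   5.  225.9] rot [-3.1403e+00 -2.0000e-04  2.8503e+00] F [ 0.67 -0.4  -0.51] M [-0.029 -0.037  0.024] w 92.0 q [-0.14  0.29  1.61 -0.    1.25 -1.42]
  shift [-8.120e+01 -2.967e+02  2.000e-01] spin 0.0
```

>>> carry_out --pt "0 -15 -55 0 0" --pt "0 -30 -112 0 0" --pt "0 -46 -170 0 0" --pt "0 -62 -228 0 0" --pt "0 -75 -275 0 0" --pt "0 -81 -296.5 0 0" --pt "0 -81 -296.5 0 0" --pt "0 -81 -296.5 0 0"

```text
time: 2.35
tool_pos: [486.0, -300.8, 226.1]
tcp_rot: [-3.141, -0.001, 2.851]
contact_force: [-0.3, 0.6, 0.2]
grip_width: 91.8
```

```bash
python3 - <<'E'
from h import *
rel(486,-302.5,137,2.85)
E
```

```text
t 2.35 pos [ 486.  -300.8  226.1] rot [-3.1412e+00 -9.0000e-04  2.8512e+00] F [-0.26  0.59  0.15] M [ 0.029  0.008 -0.031] w 91.8 q [-0.69  0.43  1.39 -0.    1.32 -1.97]
  shift [-0.6 -1.5 89.1] spin 0.1
```

>>> carry_out --pt "0 -0.6 -1.5 30 0" --pt "0 -0.6 -1.5 60 0" --pt "0 -0.6 -1.5 80 0" --pt "0 -0.6 -1.5 89 0" --pt "0 -0.6 -1.5 89 0" --pt "0 -0.6 -1.5 89 0"

```text
time: 3.1
tool_pos: [486.6, -302.4, 138.1]
tcp_rot: [-3.141, 0.001, 2.852]
contact_force: [1.0, 0.7, 0.1]
grip_width: 91.6
```

```bash
python3 - <<'E'
from h import *
rel(486,-302.5,137,2.85)
snap('side','side1');snap('top','top1')
s=cv2.imread('pics/side1.png')[220:350,200:340];cv2.imwrite('pics/s1.png',cv2.resize(s,None,fx=4.5,fy=4.5,interpolation=cv2.INTER_CUBIC))
E
```

```text
t 3.1 pos [ 486.6 -302.4  138.1] rot [-3.1405e+00  7.0000e-04  2.8519e+00] F [1.02 0.67 0.14] M [0.059 0.001 0.041] w 91.6 q [-0.69  0.51  1.52 -0.    1.11 -1.97]
  shift [ 0.6 -0.3  1.1] spin 0.1
```

View pics/s1.png

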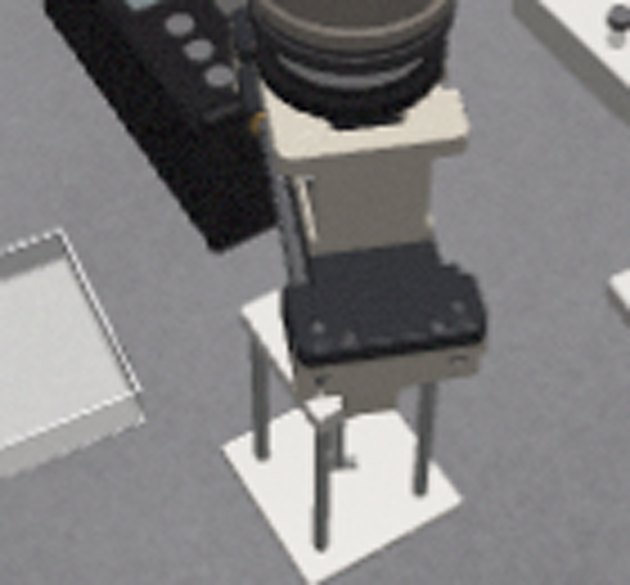

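The gripper straddles the handle and the stand is undisturbed, so I'll close.

>>> carry_out --pt "0.6 0 0 0 0" --pt "0.8 0 0 0 0" --pt "1 0 0 0 0" --pt "1 0 0 0 0" --pt "1 0 0 0 0" --pt "1 0 0 0 0" --pt "1 0 0 0 0" --pt "1 0 0 0 0"

```text
time: 4.2
tool_pos: [486.5, -302.7, 138.0]
tcp_rot: [-3.14, 0.001, 2.851]
contact_force: [-0.5, -0.9, 0.1]
grip_width: 19.6
```

```bash
python3 - <<'E'
from h import *
rel(486.6,-302.4,290,2.85)
E
```

```text
t 4.2 pos [ 486.5 -302.7  138. ] rot [-3.1404e+00  7.0000e-04  2.8515e+00] F [-0.46 -0.95  0.15] M [-0.146 -0.065 -0.024] w 19.6 q [-0.69  0.51  1.52 -0.    1.11 -1.97]
  shift [-1.00e-01  1.00e-01 -1.52e+02] spin 0.1
```

>>> carry_out --pt "1 0 0 -8 0" --pt "1 0 0 -30 0" --pt "1 0 0 -65 0" --pt "1 0 0 -100 0" --pt "1 0 0 -130 0" --pt "1 0 0 -150 0" --pt "1 0 0 -150 0" --pt "1 0 0 -150 0"

```text
time: 5.2
tool_pos: [486.1, -302.2, 287.1]
tcp_rot: [-3.141, -0.001, 2.851]
contact_force: [0.7, -0.1, -1.5]
grip_width: 20.1
```

```bash
python3 - <<'E'
from h import *
rel(486.6,-302.4,290,2.85)
c=snap('side','side2')
s=cv2.imread('pics/side2.png')[180:350,180:340];cv2.imwrite('pics/s2.png',cv2.resize(s,None,fx=3.5,fy=3.5,interpolation=cv2.INTER_CUBIC))
E
```

```text
t 5.2 pos [ 486.1 -302.2  287.1] rot [-3.1410e+00 -7.0000e-04  2.8515e+00] F [ 0.75 -0.12 -1.52] M [ 0.02  -0.037  0.005] w 20.1 q [-0.69  0.39  1.28 -0.    1.47 -1.97]
  shift [-0.6 -0.  -2.9] spin 0.1
```

View pics/s2.png

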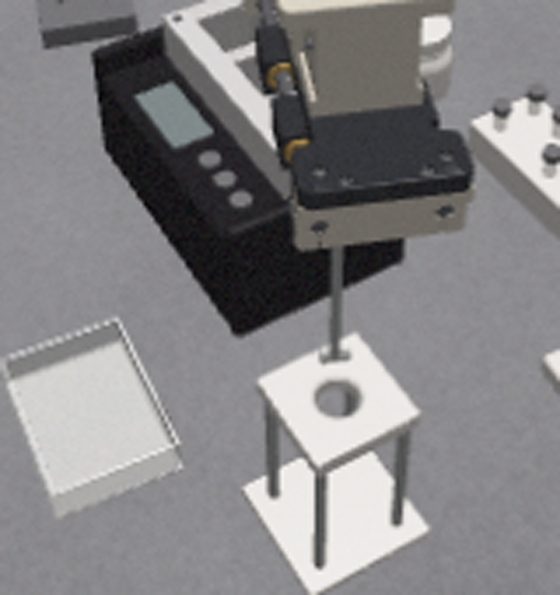

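The key is lifted: the shank is vertical, the crossbar is at about (276,281) and the empty hole is at about (277,294).

```bash
python3 - <<'E'
from h import *
c=load('side2')
s=cv2.imread('pics/side2.png')[235:310,250:305];cv2.imwrite('pics/s3.png',cv2.resize(s,None,fx=8,fy=8,interpolation=cv2.INTER_CUBIC))
g=cv2.cvtColor(c['color'],cv2.COLOR_RGB2GRAY)
m=np.zeros(g.shape,np.uint8);m[285:303,266:290]=(g[285:303,266:290]<165)
n,l,st,ce=cv2.connectedComponentsWithStats(m);i=1+np.argmax(st[1:,4]);print(st[i],ce[i])
vv,uu=np.nonzero(l==i);q=np.array([onz(c,u,v,128)[:2] for u,v in zip(uu,vv)]);print('hole',q.mean(0),q.min(0),q.max(0))
print('plain c',onz(c,*ce[i],128))
for u,v in((276.3,282.4),):print('bar',onz(c,u,v,164.5))
k=proj(c,np.array([486,-302.3,162.0]));print('proj tip',k)
E
```

```text
[270 289  13  10 112] [276.08035714 293.46428571]
hole [ 485.36771652 -304.3437071 ] [ 472.37576047 -317.83823532] [ 499.21451809 -291.56264311]
plain c [ 485.35180585 -304.37893659  128.        ]
bar [ 485.35282822 -304.12338376  164.5       ]
proj tip [276.14848338 282.40057758]
```

View pics/s3.png

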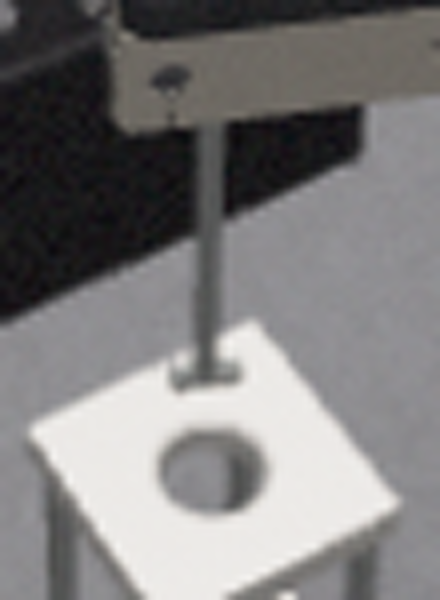

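```bash
python3 - <<'E'
from h import *
rel(575.6,43,287,2.90)
E
```

```text
t 5.25 pos [ 486.  -302.2  286.8] rot [-3.1413e+00 -1.3000e-03  2.8514e+00] F [-0.21  0.17 -1.76] M [0.03  0.014 0.005] w 20.0 q [-0.69  0.39  1.28 -0.    1.47 -1.97]
  shift [ 1.290e+01  3.564e+02 -3.000e-01] spin -2.8
```

>>> carry_out --pt "1 1 25 0 0" --pt "1 3 70 0 0" --pt "1 4 120 0 0" --pt "1 6 170 0 -1" --pt "1 8 220 0 -2" --pt "1 10 270 0 -2.8" --pt "1 12 315 0 -2.8" --pt "1 13 345 0 -2.8" --pt "1 13 356.5 0 -2.8" --pt "1 13 356.5 0 -2.8"

```text
time: 6.5
tool_pos: [575.4, 43.1, 285.9]
tcp_rot: [-3.141, -0.003, 2.901]
contact_force: [0.1, 0.5, -1.2]
grip_width: 20.2
```

```bash
python3 - <<'E'
from h import *
rel(575.6,43,287,2.90)
c=snap('top','top3');snap('side','side3')
s=cv2.imread('pics/top3.png')[130:250,200:340];cv2.imwrite('pics/s4.png',cv2.resize(s,None,fx=5,fy=5,interpolation=cv2.INTER_CUBIC))
s=cv2.imread('pics/side3.png')[110:250,190:330];cv2.imwrite('pics/s5.png',cv2.resize(s,None,fx=4,fy=4,interpolation=cv2.INTER_CUBIC))
E
```

```text
t 6.5 pos [575.4  43.1 285.9] rot [-3.1407e+00 -2.6000e-03  2.9011e+00] F [ 0.13  0.49 -1.25] M [ 0.015  0.009 -0.012] w 20.2 q [-0.06  0.41  1.26 -0.    1.47 -1.39]
  shift [-0.3 -0.1 -1.1] spin 0.1
```

View pics/s4.png

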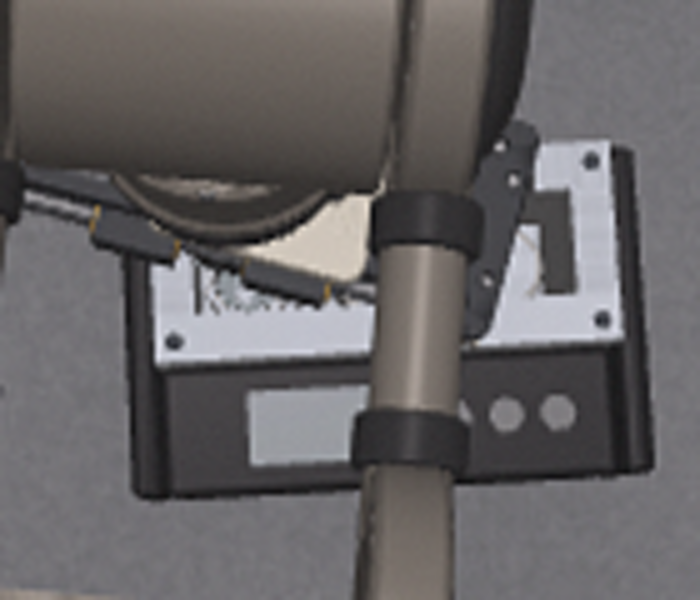

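View pics/s5.png

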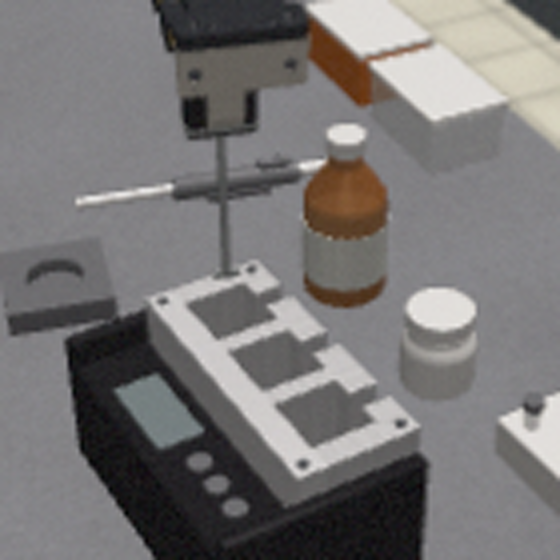

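```bash
python3 - <<'E'
from h import *
s=cv2.imread('pics/side3.png')[155:195,225:270];cv2.imwrite('pics/s6.png',cv2.resize(s,None,fx=13,fy=13,interpolation=cv2.INTER_CUBIC))
c=load('side0');P=cloud(c);
m=np.zeros(P.shape[:2],np.uint8);m[165:240,220:300]=(abs(P[165:240,220:300,2]-130)<5)&(c['color'][165:240,220:300].min(2)>110)
cs,h=cv2.findContours(m,cv2.RETR_EXTERNAL,cv2.CHAIN_APPROX_NONE);k=max(cs,key=cv2.contourArea)
w=np.array([onz(c,*p[0],130)[:2] for p in k],np.float32);r=cv2.minAreaRect(w);print('side heater',r)
c=load('top0');P=cloud(c);m=np.zeros(P.shape[:2],np.uint8);m[150:215,225:330]=(abs(P[150:215,225:330,2]-130)<5)&(c['color'][150:215,225:330].min(2)>110)
cs,h=cv2.findContours(m,cv2.RETR_EXTERNAL,cv2.CHAIN_APPROX_NONE);k=max(cs,key=cv2.contourArea)
w=np.array([onz(c,*p[0],130)[:2] for p in k],np.float32);r=cv2.minAreaRect(w);print('top heater',r)
s=load('side3');print('tip proj FK',proj(s,np.array([575.4,43.1,161.])),'bar',onz(s,247.2,178.5,163.5))
E
```

```text
side heater ((580.687744140625, -17.935150146484375), (92.83795166015625, 212.30714416503906), 4.890561103820801)
top heater ((582.0313720703125, -18.945823669433594), (90.41091918945312, 209.81370544433594), 4.704324245452881)
tip proj FK [246.85423291 178.77991674] bar [575.47661184  40.73707427 163.5       ]
```

View pics/s6.png

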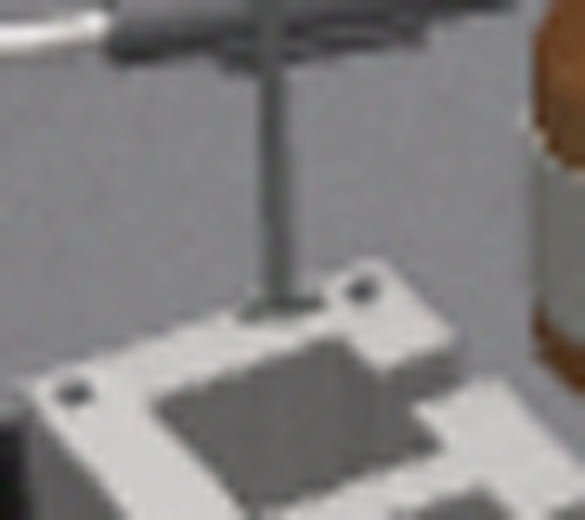

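>>> carry_out --pt "1 -0.3 0 15 0" --pt "1 -0.3 0 40 0" --pt "1 -0.3 0 65 0" --pt "1 -0.3 0 85 0" --pt "1 -0.3 0 97 0" --pt "1 -0.3 0 97 0" --pt "1 -0.3 0 97 0"

```text
time: 7.48
tool_pos: [575.8, 41.7, 190.1]
tcp_rot: [-3.141, -0.001, 2.899]
contact_force: [0.7, 0.1, -1.3]
grip_width: 20.0
```

```bash
python3 - <<'E'
from h import *
rel(575.6,43.1,174,2.90)
E
```

```text
t 7.47 pos [575.8  41.7 190.1] rot [-3.1409e+00 -7.0000e-04  2.8991e+00] F [ 0.7   0.11 -1.32] M [ 0.025 -0.012  0.017] w 20.0 q [-0.06  0.47  1.43 -0.    1.24 -1.39]
  shift [ 0.6  1.3 16.1] spin -0.1
```

>>> carry_out --pt "1 0.5 1.3 4 0" --pt "1 0.5 1.3 8 0" --pt "1 0.5 1.3 11 0" --pt "1 0.5 1.3 13 0" --pt "1 0.5 1.3 15 0" --pt "1 0.5 1.3 16 0" --pt "1 0.5 1.3 16 0"

```text
time: 8.35
tool_pos: [575.7, 43.1, 174.0]
tcp_rot: [-3.141, -0.001, 2.899]
contact_force: [0.5, 0.4, -0.7]
grip_width: 20.0
```

```bash
python3 - <<'E'
from h import *
rel(575.6,43.1,174,2.90)
E
```

```text
t 8.35 pos [575.7  43.1 174. ] rot [-3.1409e+00 -7.0000e-04  2.8991e+00] F [ 0.46  0.4  -0.71] M [-0.044  0.037  0.021] w 20.0 q [-0.06  0.48  1.45 -0.    1.21 -1.39]
  shift [0.1 0.  0. ] spin -0.1
```

>>> carry_out --pt "1 0 0 1 0" --pt "1 0 0 2 0" --pt "1 0 0 3 0" --pt "1 0 0 3 0"

```text
time: 8.85
tool_pos: [575.6, 43.0, 170.9]
tcp_rot: [-3.141, -0.001, 2.899]
contact_force: [0.2, 0.1, -1.2]
grip_width: 19.8
```

```bash
python3 - <<'E'
from h import *
rel(575.6,43.1,174,2.90)
E
```

```text
t 8.85 pos [575.6  43.  170.9] rot [-3.1409e+00 -1.0000e-03  2.8990e+00] F [ 0.18  0.08 -1.19] M [ 0.064 -0.002 -0.011] w 19.8 q [-0.06  0.48  1.46 -0.    1.2  -1.39]
  shift [-0.   0.1 -3.1] spin -0.1
```

There's no reaction at 7 mm below the plate's face, so the bar is in the slot. Continuing down.

>>> carry_out --pt "1 0 0 2 0" --pt "1 0 0 4 0" --pt "1 0 0 6 0" --pt "1 0 0 8 0" --pt "1 0 0 10 0" --pt "1 0 0 12 0" --pt "1 0 0 14 0" --pt "1 0 0 14 0"

```text
time: 9.85
tool_pos: [575.5, 43.1, 156.7]
tcp_rot: [-3.141, -0.001, 2.899]
contact_force: [-0.2, -0.6, -1.9]
grip_width: 19.7
```

```bash
python3 - <<'E'
from h import *
rel(575.6,43.1,157,2.90)
E
```

```text
t 9.85 pos [575.5  43.1 156.7] rot [-3.1409e+00 -1.3000e-03  2.8990e+00] F [-0.18 -0.56 -1.86] M [-0.007 -0.011 -0.052] w 19.7 q [-0.06  0.5   1.48 -0.    1.17 -1.39]
  shift [-0.1  0.1 -0.3] spin -0.1
```

>>> carry_out --pt "1 0 0 0 8" --pt "1 0 0 0 18" --pt "1 0 0 0 28" --pt "1 0 0 0 38" --pt "1 0 0 0 48" --pt "1 0 0 0 58" --pt "1 0 0 0 68" --pt "1 0 0 0 78" --pt "1 0 0 0 88" --pt "1 0 0 0 90"

```text
time: 11.1
tool_pos: [575.3, 42.9, 156.7]
tcp_rot: [-3.14, 0.001, 1.328]
contact_force: [-0.7, 0.5, -1.2]
grip_width: 19.8
```

```bash
python3 - <<'E'
from h import *
rel(575.6,43.1,175,2.90-np.pi/2)
E
```

```text
t 11.1 pos [575.3  42.9 156.7] rot [-3.140e+00  1.100e-03  1.328e+00] F [-0.69  0.51 -1.21] M [-0.212  0.216  0.04 ] w 19.8 q [-0.06  0.5   1.48 -0.    1.17  0.19]
  shift [  0.2   0.2 -18.3] spin -0.1
```

>>> carry_out --pt "1 0 0 0 90.1" --pt "1 0 0 -4 0" --pt "1 0 0 -7 0" --pt "1 0 0 -9 0" --pt "1 0 0 -11 0" --pt "1 0 0 -13 0" --pt "1 0 0 -15 0" --pt "1 0 0 -15 0"

```text
time: 12.1
tool_pos: [575.4, 43.0, 171.8]
tcp_rot: [-3.14, 0.001, 1.328]
contact_force: [0.0, -0.2, -2.0]
grip_width: 19.6
```

```bash
python3 - <<'E'
from h import *
rel(575.6,43.1,175,2.90-np.pi/2)
E
```

```text
t 12.1 pos [575.4  43.  171.8] rot [-3.1401e+00  1.0000e-03  1.3279e+00] F [ 0.03 -0.24 -2.02] M [-0.081  0.027 -0.007] w 19.6 q [-0.06  0.48  1.46 -0.    1.2   0.19]
  shift [ 0.1  0.2 -3.2] spin -0.1
```

(The first row had a stray spin of 90.1°. It turned the bar by at most one row's step inside the free cavity and back again; the pose now reads as intended.) Continuing the lift.

>>> carry_out --pt "1 0 0 -3 0" --pt "1 0 0 -6 0" --pt "1 0 0 -10 0" --pt "1 0 0 -14 0" --pt "1 0 0 -18 0" --pt "1 0 0 -20 0" --pt "1 0 0 -20 0" --pt "1 0 0 -20 0"

```text
time: 13.1
tool_pos: [575.3, 43.0, 191.6]
tcp_rot: [-3.14, 0.001, 1.328]
contact_force: [0.4, 1.2, -2.2]
grip_width: 20.0
```

```bash
python3 - <<'E'
from h import *
rel(575.6,43.1,300,2.90-np.pi/2)
c=snap('side','side4')
s=cv2.imread('pics/side4.png')[110:250,190:330];cv2.imwrite('pics/s7.png',cv2.resize(s,None,fx=4,fy=4,interpolation=cv2.INTER_CUBIC))
E
```

```text
t 13.1 pos [575.3  43.  191.6] rot [-3.1398e+00  1.0000e-03  1.3279e+00] F [ 0.43  1.15 -2.25] M [-0.096  0.069 -0.002] w 20.0 q [-0.06  0.47  1.43 -0.    1.25  0.19]
  shift [ 0.000e+00  1.000e-01 -1.084e+02] spin -0.1
```

View pics/s7.png

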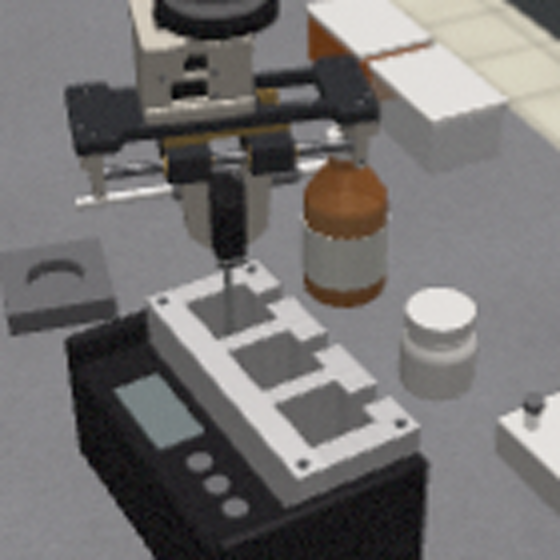

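>>> carry_out --pt "1 0 0 -6 0" --pt "1 0 0 -16 0" --pt "1 0 0 -28 0" --pt "1 0 0 -42 0" --pt "1 0 0 -56 0" --pt "1 0 0 -70 0" --pt "1 0 0 -84 0" --pt "1 0 0 -98 0" --pt "1 0 0 -108 0" --pt "1 0 0 -112 0"

```text
time: 14.4
tool_pos: [575.7, 43.1, 304.3]
tcp_rot: [-3.141, 0.001, 1.328]
contact_force: [-0.2, 0.8, -2.6]
grip_width: 19.9
```

```bash
python3 - <<'E'
from h import *
rel(575.6,43.1,300,2.90-np.pi/2)
c=snap('side','side5')
s=cv2.imread('pics/side5.png')[90:230,190:330];cv2.imwrite('pics/s8.png',cv2.resize(s,None,fx=4,fy=4,interpolation=cv2.INTER_CUBIC))
E
```

```text
t 14.4 pos [575.7  43.1 304.3] rot [-3.1405e+00  9.0000e-04  1.3279e+00] F [-0.16  0.83 -2.64] M [-0.087  0.042  0.052] w 19.9 q [-0.06  0.4   1.23 -0.    1.52  0.19]
  shift [-0.  -0.1  4.3] spin -0.1
```

View pics/s8.png

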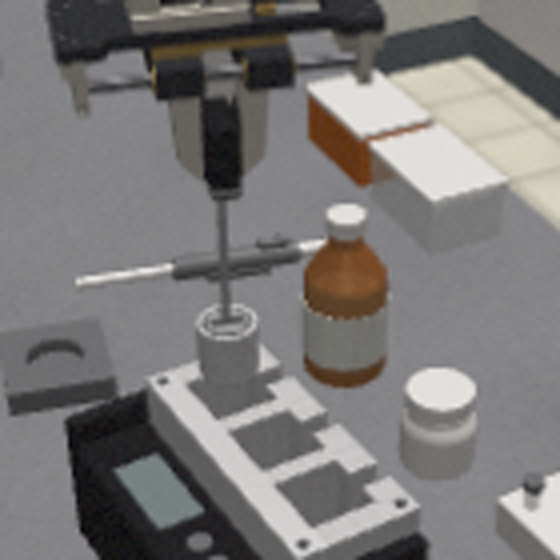

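The sleeve hangs upright on the key, clear of the heater, at crop (227,345). Now I'll measure the nest.

```bash
python3 - <<'E'
from h import *
for tag,(v0,v1,u0,u1) in (('top0',(180,238,125,185)),('side0',(160,200,180,228))):
    c=load(tag);P=cloud(c);Z=P[...,2]
    q=P[v0:v1,u0:u1].reshape(-1,3);q=q[(abs(q[:,2]-22)<4)]
    r=cv2.minAreaRect(q[:,:2].astype(np.float32));print(tag,'block',r)
    m=np.zeros(Z.shape,np.uint8);m[v0:v1,u0:u1]=(abs(Z-22)<6)[v0:v1,u0:u1]
    m=cv2.morphologyEx(m,cv2.MORPH_CLOSE,np.ones((2,2)))
    cs,h=cv2.findContours(m,cv2.RETR_CCOMP,cv2.CHAIN_APPROX_NONE)
    for k,hh in zip(cs,h[0]):
        if hh[3]>=0 and cv2.contourArea(k)>60:
            w=np.array([onz(c,*p[0],22)[:2] for p in k],np.float32);print('hole',cv2.fitEllipse(w),cv2.minEnclosingCircle(w))
    b=cv2.imread(f'pics/{tag}.png')[v0:v1,u0:u1];cv2.imwrite(f'pics/n_{tag}.png',cv2.resize(b,None,fx=10,fy=10,interpolation=cv2.INTER_CUBIC))
E
```

```text
top0 block ((516.8388061523438, 282.2076110839844), (91.44316101074219, 89.85493469238281), 79.00956726074219)
hole ((514.379150390625, 278.83905029296875), (49.431453704833984, 49.88870620727539), 71.54812622070312) ((514.2018432617188, 279.0531005859375), 25.85833168029785)
side0 block ((523.3472900390625, 313.3045654296875), (166.44931030273438, 93.71035766601562), 75.51458740234375)
hole ((515.807373046875, 273.09033203125), (45.09808349609375, 47.702781677246094), 81.52426147460938) ((515.40625, 273.52203369140625), 24.883262634277344)
```

View pics/n_top0.png

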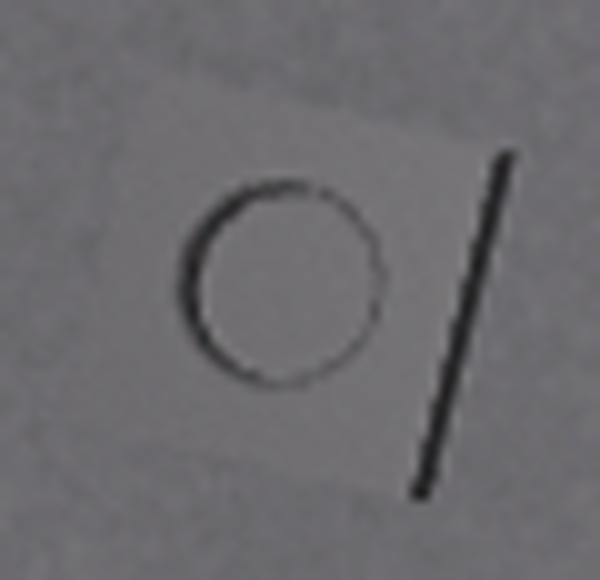

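View pics/n_side0.png

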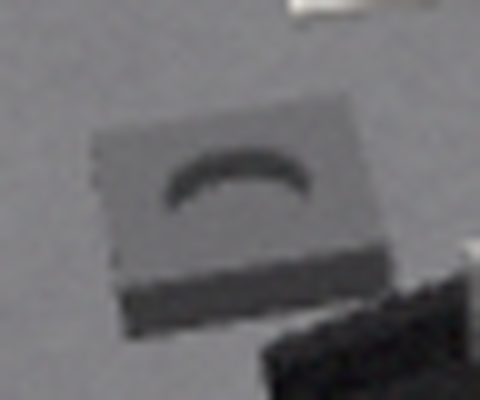

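```bash
python3 - <<'E'
from h import *
f=lambda p,o:(o[0]+(p[0]+.5)/10-.5,o[1]+(p[1]+.5)/10-.5)
c=load('top0');o=(125,180)
print('top rim',onz(c,*f((283,285),o),22).round(1), [onz(c,*f(p,o),22).round(1)[:2].tolist() for p in((180,285),(386,285),(283,180),(283,390))])
q=np.array([onz(c,*f(p,o),22)[:2] for p in((140,75),(497,150),(412,490),(60,415))]);print('top blk',q.round(1).tolist(),q.mean(0))
c=load('side0');o=(180,160)
q=np.array([onz(c,*f(p,o),22)[:2] for p in((93,133),(350,95),(388,245),(118,288))]);print('side blk',q.round(1).tolist(),q.mean(0))
q=np.array([onz(c,*f(p,o),22)[:2] for p in((165,205),(180,170),(205,153),(237,147),(270,149),(300,163),(312,185))]);print('side arc',q.round(1).tolist(),cv2.fitEllipse(q.astype(np.float32)))
A=np.c_[2*q,np.ones(len(q))];x=np.linalg.lstsq(A,(q**2).sum(1),rcond=None)[0];print(x[:2],np.sqrt(x[2]+x[0]**2+x[1]**2))
E
```

```text
top rim [516.3 281.4  22. ] [[515.5, 307.1], [517.0, 255.8], [542.5, 282.9], [490.2, 279.9]]
top blk [[567.8, 320.2], [551.5, 229.8], [466.4, 246.6], [482.4, 334.9]] [517.04541327 282.88519825]
side blk [[481.5, 337.2], [569.1, 318.3], [550.7, 231.5], [463.1, 249.6]] [516.08089487 284.16218349]
side arc [[491.0, 286.1], [501.8, 302.9], [512.6, 308.4], [523.6, 306.8], [533.4, 300.5], [539.9, 288.2], [539.3, 274.4]] ((515.4086303710938, 280.8810729980469), (49.73173141479492, 54.928340911865234), 168.1247100830078)
[515.8421476  283.10640451] 24.85740171220977
```

```bash
python3 - <<'E'
from h import *
c=load('side5')
im=cv2.imread('pics/side5.png')
a=cv2.resize(im[155:195,225:270],None,fx=13,fy=13,interpolation=cv2.INTER_CUBIC)
for p in((575.7,43.1,189.3),(575.7,43.1,148.3)):
    k=proj(c,np.array(p));print(k,((k-[225,155]+.5)*13-.5))
th=np.linspace(0,6.283,60)
for z in(189.3,148.3):
    pts=np.array([(proj(c,np.array([575.7+21*np.cos(t),43.1+21*np.sin(t),z]))-[225,155]+.5)*13-.5 for t in th]).astype(int)
    cv2.polylines(a,[pts],True,(0,0,255),1)
cv2.imwrite('pics/s9.png',a)
rel(516.3,282.5,304,1.328)
E
```

```text
[246.5837358 170.2974557] [286.58856536 204.86692412]
[247.11705324 182.45006013] [293.52169212 362.85078172]
t 14.45 pos [575.7  43.1 304.4] rot [-3.1406e+00  9.0000e-04  1.3279e+00] F [ 0.07  0.45 -2.71] M [-0.106  0.069  0.025] w 20.4 q [-0.06  0.4   1.23 -0.    1.52  0.19]
  shift [ 218.1 -115.3    0.3] spin -0.0
```

View pics/s9.png

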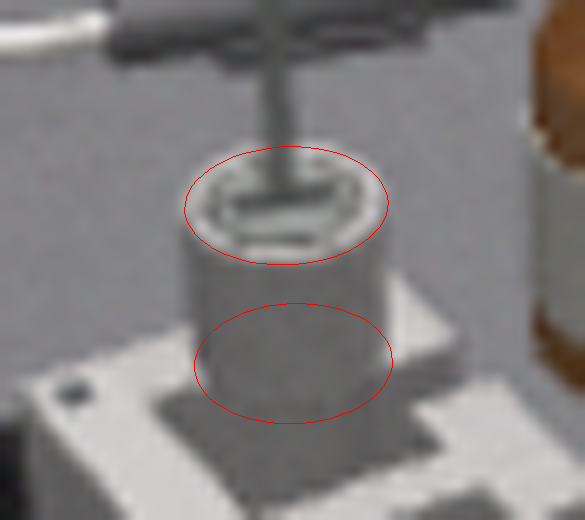

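>>> carry_out --pt "1 8 -4 0 0" --pt "1 26 -14 0 0" --pt "1 53 -28 0 0" --pt "1 85 -45 0 0" --pt "1 120 -63 0 0" --pt "1 152 -80 0 0" --pt "1 180 -95 0 0" --pt "1 201 -106 0 0" --pt "1 213 -113 0 0" --pt "1 218 -115 0 0"

```text
time: 15.7
tool_pos: [515.8, 283.3, 304.1]
tcp_rot: [-3.14, 0.001, 1.329]
contact_force: [-0.3, -0.5, -2.5]
grip_width: 19.8
```

```bash
python3 - <<'E'
from h import *
rel(516.3,282.5,185,1.328)
c=snap('side','side6');snap('top','top6')
s=cv2.imread('pics/side6.png')[60:200,150:290];cv2.imwrite('pics/s10.png',cv2.resize(s,None,fx=4,fy=4,interpolation=cv2.INTER_CUBIC))
E
```

```text
t 15.7 pos [515.8 283.3 304.1] rot [-3.1402e+00  1.2000e-03  1.3293e+00] F [-0.28 -0.5  -2.53] M [-0.063  0.051 -0.025] w 19.8 q [ 0.37  0.42  1.19 -0.    1.53  0.61]
  shift [ -0.6   0.8 119.1] spin 0.1
```

View pics/s10.png

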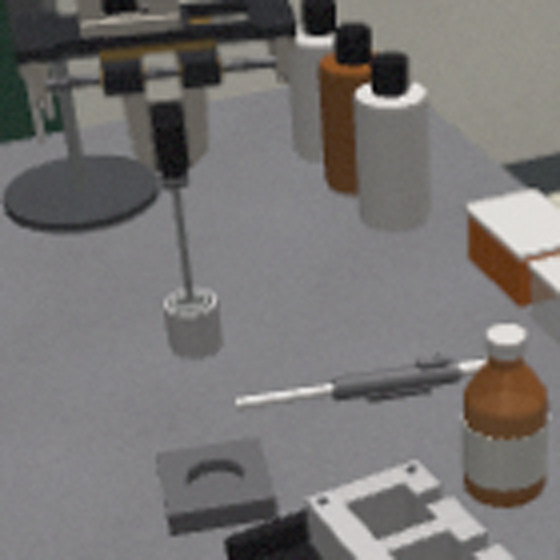

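>>> carry_out --pt "1 -0.6 0.8 8 0" --pt "1 -0.6 0.8 25 0" --pt "1 -0.6 0.8 45 0" --pt "1 -0.6 0.8 65 0" --pt "1 -0.6 0.8 83 0" --pt "1 -0.6 0.8 98 0" --pt "1 -0.6 0.8 108 0" --pt "1 -0.6 0.8 114 0" --pt "1 -0.6 0.8 116 0" --pt "1 -0.6 0.8 116 0"

```text
time: 17.05
tool_pos: [517.0, 281.8, 188.5]
tcp_rot: [-3.141, 0.001, 1.328]
contact_force: [-0.0, -0.2, -1.9]
grip_width: 19.6
```

```bash
python3 - <<'E'
from h import *
rel(516.3,282.5,170,1.328)
c=snap('side','side7');o=bot.get_obs()['tool_pos']
im=cv2.imread('pics/side7.png')
a=cv2.resize(im[140:200,175:235],None,fx=10,fy=10,interpolation=cv2.INTER_CUBIC)
th=np.linspace(0,6.283,60)
for (x,y,z,r) in((o[0],o[1],o[2]-115,21),(o[0],o[1],o[2]-156,21),(516.3,282.5,22,24)):
    pts=np.array([(proj(c,np.array([x+r*np.cos(t),y+r*np.sin(t),z]))-[175,140]+.5)*10-.5 for t in th]).astype(int)
    cv2.polylines(a,[pts],True,(0,0,255),1)
cv2.imwrite('pics/s11.png',a)
E
```

```text
t 17.05 pos [517.  281.8 188.5] rot [-3.1410e+00  7.0000e-04  1.3285e+00] F [-0.03 -0.15 -1.92] M [-0.065  0.056 -0.053] w 19.6 q [ 0.37  0.49  1.4  -0.    1.25  0.61]
  shift [ 0.5 -0.8 18.5] spin 0.0
```

View pics/s11.png

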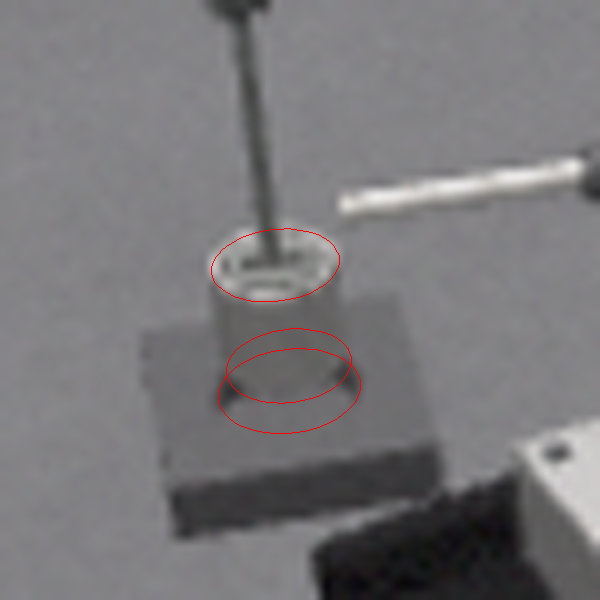

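>>> carry_out --pt "1 0.3 -0.6 4 0" --pt "1 0.3 -0.6 8 0" --pt "1 0.3 -0.6 12 0" --pt "1 0.3 -0.6 16 0" --pt "1 0.3 -0.6 20 0" --pt "1 0.3 -0.6 23 0" --pt "1 0.3 -0.6 26 0" --pt "1 0.3 -0.6 29 0" --pt "1 0.3 -0.6 32 0" --pt "1 0.3 -0.6 32 0"

```text
time: 18.35
tool_pos: [516.5, 282.3, 156.5]
tcp_rot: [-3.141, 0.001, 1.328]
contact_force: [-0.8, -0.2, -0.7]
grip_width: 19.8
```

```bash
python3 - <<'E'
from h import *
rel(516.3,282.5,157,1.328)
c=snap('side','side8');o=bot.get_obs()['tool_pos']
im=cv2.imread('pics/side8.png')
a=cv2.resize(im[140:200,175:235],None,fx=10,fy=10,interpolation=cv2.INTER_CUBIC)
th=np.linspace(0,6.283,60)
for (x,y,z,r) in((o[0],o[1],49,21),(516.3,282.5,22,24)):
    pts=np.array([(proj(c,np.array([x+r*np.cos(t),y+r*np.sin(t),z]))-[175,140]+.5)*10-.5 for t in th]).astype(int)
    cv2.polylines(a,[pts],True,(0,0,255),1)
cv2.imwrite('pics/s12.png',a)
E
```

```text
t 18.35 pos [516.5 282.3 156.5] rot [-3.1410e+00  6.0000e-04  1.3283e+00] F [-0.77 -0.17 -0.72] M [-0.07   0.031 -0.026] w 19.8 q [ 0.37  0.52  1.44 -0.    1.18  0.61]
  shift [ 0.2 -0.2 -0.5] spin 0.0
```

View pics/s12.png

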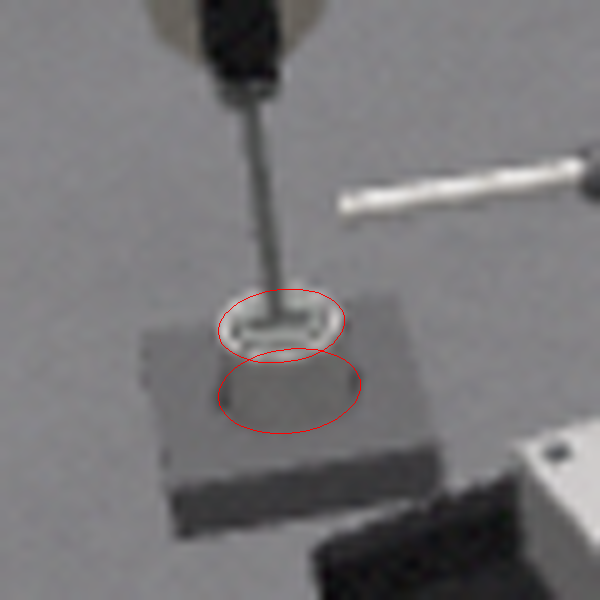

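The sleeve's rim matches the circle drawn for the seated height (z = 49), and the force is back to the key's weight. Turning back a quarter turn.

>>> carry_out --pt "1 0 0 0 -8" --pt "1 0 0 0 -18" --pt "1 0 0 0 -28" --pt "1 0 0 0 -38" --pt "1 0 0 0 -48" --pt "1 0 0 0 -58" --pt "1 0 0 0 -68" --pt "1 0 0 0 -78" --pt "1 0 0 0 -88" --pt "1 0 0 0 -90"

```text
time: 19.65
tool_pos: [516.6, 282.4, 156.8]
tcp_rot: [-3.141, -0.0, 2.9]
contact_force: [0.4, -0.4, -0.4]
grip_width: 19.6
```

```bash
python3 - <<'E'
from h import *
rel(516.5,282.5,171,2.899)
c=snap('side','side9')
im=cv2.imread('pics/side9.png')
a=cv2.resize(im[155:185,190:220],None,fx=20,fy=20,interpolation=cv2.INTER_CUBIC)
cv2.imwrite('pics/s13.png',a)
E
```

```text
t 19.65 pos [516.6 282.4 156.8] rot [-3.1413e+00 -1.0000e-04  2.8995e+00] F [ 0.42 -0.39 -0.36] M [ 0.006 -0.011  0.042] w 19.6 q [ 0.37  0.52  1.44 -0.    1.18 -0.96]
  shift [  0.2   0.1 -14.2] spin 0.0
```

View pics/s13.png

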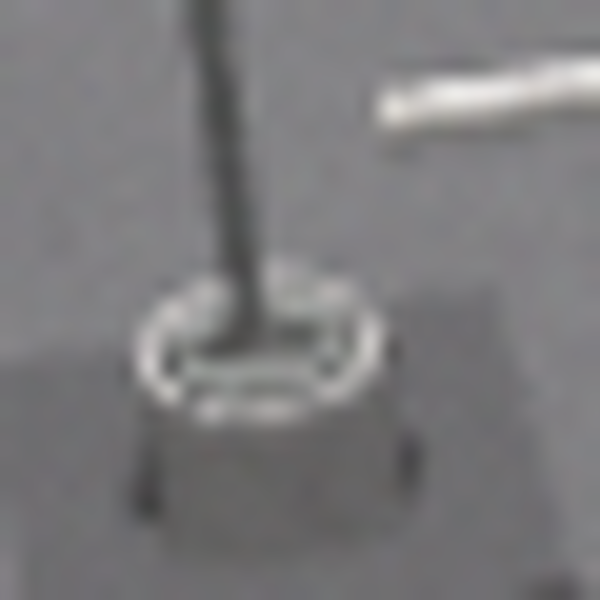

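>>> carry_out --pt "1 0 0 -3 0" --pt "1 0 0 -5 0" --pt "1 0 0 -7 0" --pt "1 0 0 -8 0" --pt "1 0 0 -9 0" --pt "1 0 0 -10 0" --pt "1 0 0 -11 0" --pt "1 0 0 -11 0"

```text
time: 20.7
tool_pos: [516.7, 282.4, 167.9]
tcp_rot: [-3.141, 0.0, 2.899]
contact_force: [0.9, -0.1, -1.2]
grip_width: 20.0
```

```bash
python3 - <<'E'
from h import *
rel(516.5,282.5,171,2.899)
c=snap('side','side10')
im=cv2.imread('pics/side10.png')
a=cv2.resize(im[150:185,185:220],None,fx=16,fy=16,interpolation=cv2.INTER_CUBIC)
cv2.imwrite('pics/s14.png',a)
rel(516.5,282.5,171,2.899)
E
```

```text
t 20.7 pos [516.7 282.4 167.9] rot [-3.1414  0.      2.8993] F [ 0.88 -0.07 -1.24] M [ 0.002 -0.037 -0.039] w 20.0 q [ 0.37  0.51  1.43 -0.    1.2  -0.96]
  shift [ 0.2  0.1 -3.1] spin 0.0
t 20.75 pos [516.6 282.4 167.8] rot [-3.1414e+00 -1.0000e-04  2.8993e+00] F [-0.4  -0.4  -0.88] M [-0.008 -0.011 -0.03 ] w 19.7 q [ 0.37  0.51  1.43 -0.    1.2  -0.96]
  shift [ 0.2  0.  -3.2] spin 0.0
```

View pics/s14.png

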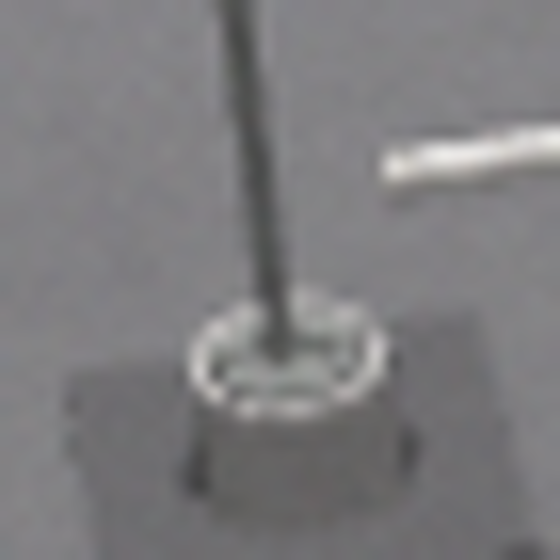

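The sleeve stays seated and there's no load on the key. Raising it out.

>>> carry_out --pt "1 0 0 -2 0" --pt "1 0 0 -4 0" --pt "1 0 0 -6 0" --pt "1 0 0 -8 0" --pt "1 0 0 -11 0" --pt "1 0 0 -15 0" --pt "1 0 0 -20 0" --pt "1 0 0 -25 0" --pt "1 0 0 -25 0"

```text
time: 21.88
tool_pos: [516.9, 282.5, 193.4]
tcp_rot: [3.141, 0.001, 2.899]
contact_force: [-0.4, -1.1, -1.5]
grip_width: 20.3
```

```bash
python3 - <<'E'
from h import *
rel(516.5,282.5,290,2.85)
c=snap('side','side11')
im=cv2.imread('pics/side11.png')
a=cv2.resize(im[120:190,170:240],None,fx=8,fy=8,interpolation=cv2.INTER_CUBIC)
cv2.imwrite('pics/s15.png',a)
E
```

```text
t 21.88 pos [516.9 282.5 193.4] rot [3.1412e+00 7.0000e-04 2.8993e+00] F [-0.42 -1.1  -1.47] M [-0.022  0.012  0.051] w 20.3 q [ 0.37  0.49  1.39 -0.    1.26 -0.96]
  shift [  0.3  -0.1 -96.6] spin 2.8
```

View pics/s15.png

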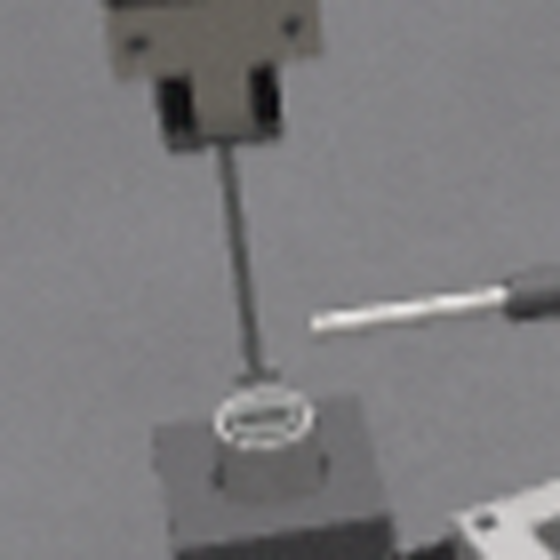

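The key is clear: its crossbar is above the sleeve top, and the sleeve is seated in the nest. Next I raise it and return to the stand.

>>> carry_out --pt "1 0 0 -20 0" --pt "1 0 0 -50 0" --pt "1 0 0 -78 0" --pt "1 0 0 -95 0" --pt "1 0 0 -97 0" --pt "1 0 0 -97 0"

```text
time: 22.68
tool_pos: [516.4, 282.3, 289.1]
tcp_rot: [-3.141, -0.001, 2.899]
contact_force: [-0.1, 0.1, -2.3]
grip_width: 20.1
```

```bash
python3 - <<'E'
from h import *
rel(500,0,290,2.85)
E
```

```text
t 22.68 pos [516.4 282.3 289.1] rot [-3.1408e+00 -9.0000e-04  2.8993e+00] F [-0.09  0.08 -2.3 ] M [ 0.007 -0.032  0.013] w 20.1 q [ 0.37  0.43  1.22 -0.    1.49 -0.96]
  shift [ -51.8 -278.    -0.7] spin 2.8
```

>>> carry_out --pt "1 -4 -20 0 0" --pt "1 -11 -60 0 1" --pt "1 -20 -105 0 2" --pt "1 -29 -155 0 2.8" --pt "1 -38 -205 0 2.8" --pt "1 -46 -245 0 2.8" --pt "1 -50 -270 0 2.8" --pt "1 -52 -278 0 2.8"

```text
time: 23.68
tool_pos: [499.4, -1.9, 288.7]
tcp_rot: [-3.14, -0.002, 2.848]
contact_force: [-0.1, -0.4, -0.7]
grip_width: 20.0
```

```bash
python3 - <<'E'
from h import *
rel(486,-303,288,2.85)
E
```

```text
t 23.68 pos [499.4  -1.9 288.7] rot [-3.1403e+00 -2.0000e-03  2.8477e+00] F [-0.12 -0.37 -0.71] M [-0.003  0.048  0.005] w 20.0 q [-0.16  0.25  1.48 -0.    1.41 -1.43]
  shift [ -74.4 -292.     0.9] spin -0.1
```

>>> carry_out --pt "1 -5 -20 0 0" --pt "1 -15 -60 0 0" --pt "1 -27 -105 0 0" --pt "1 -40 -155 0 0" --pt "1 -52 -205 0 0" --pt "1 -64 -250 0 0" --pt "1 -71 -280 0 0" --pt "1 -74.5 -292 0 0" --pt "1 -74.5 -292 0 0" --pt "1 -74.5 -292 0 0"

```text
time: 24.92
tool_pos: [486.4, -301.6, 289.0]
tcp_rot: [-3.141, -0.002, 2.849]
contact_force: [-1.1, 0.4, -1.7]
grip_width: 19.8
```

```bash
python3 - <<'E'
from h import *
rel(486,-303,250,2.85)
snap('side','side12')
s=cv2.imread('pics/side12.png')[220:340,220:330];cv2.imwrite('pics/s16.png',cv2.resize(s,None,fx=5,fy=5,interpolation=cv2.INTER_CUBIC))
E
```

```text
t 24.93 pos [ 486.4 -301.6  289. ] rot [-3.1409e+00 -2.2000e-03  2.8490e+00] F [-1.14  0.44 -1.68] M [ 0.066 -0.012 -0.047] w 19.8 q [-0.69  0.39  1.27 -0.    1.48 -1.97]
  shift [-0.1 -1.4 39. ] spin -0.1
```

View pics/s16.png

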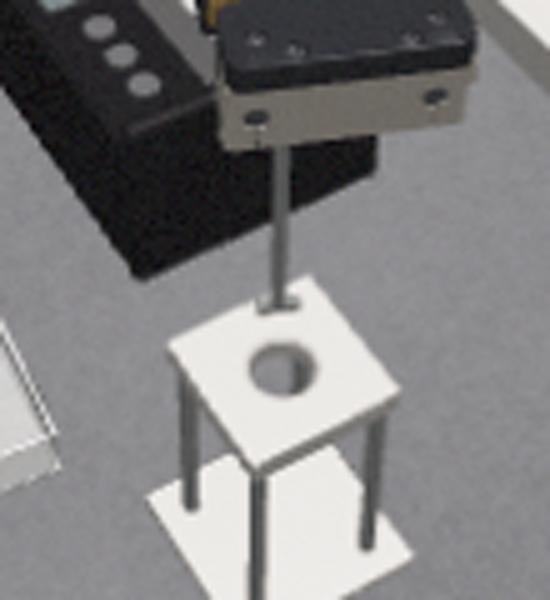

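>>> carry_out --pt "1 0 -1.7 5 0" --pt "1 0 -1.7 12 0" --pt "1 0 -1.7 20 0" --pt "1 0 -1.7 26 0" --pt "1 0 -1.7 26 0" --pt "1 0 -1.7 26 0"

```text
time: 25.72
tool_pos: [486.0, -303.4, 263.3]
tcp_rot: [-3.141, -0.002, 2.849]
contact_force: [-0.2, -0.4, -1.9]
grip_width: 19.8
```

```bash
python3 - <<'E'
from h import *
rel(486,-303.3,139.5,2.85)
snap('side','side13')
s=cv2.imread('pics/side13.png')[250:320,240:310];cv2.imwrite('pics/s17.png',cv2.resize(s,None,fx=8,fy=8,interpolation=cv2.INTER_CUBIC))
E
```

```text
t 25.73 pos [ 486.  -303.4  263.3] rot [-3.1406e+00 -1.6000e-03  2.8492e+00] F [-0.19 -0.41 -1.9 ] M [0.012 0.034 0.026] w 19.8 q [-0.69  0.41  1.32 -0.    1.41 -1.97]
  shift [ -0.2   0.2 123.8] spin -0.0
```

View pics/s17.png

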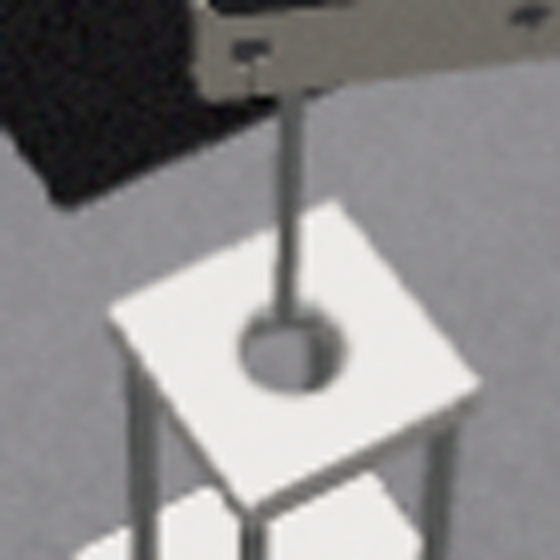

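>>> carry_out --pt "1 0.6 0 5 0" --pt "1 0.6 0 15 0" --pt "1 0.6 0 35 0" --pt "1 0.6 0 60 0" --pt "1 0.6 0 85 0" --pt "1 0.6 0 105 0" --pt "1 0.6 0 117 0" --pt "1 0.6 0 121 0" --pt "1 0.6 0 123 0" --pt "1 0.6 0 123 0"

```text
time: 27.02
tool_pos: [485.4, -303.5, 140.9]
tcp_rot: [-3.14, -0.001, 2.849]
contact_force: [0.5, 0.7, -0.5]
grip_width: 19.9
```

```bash
python3 - <<'E'
from h import *
rel(486,-303.3,138,2.85)
E
```

```text
t 27.02 pos [ 485.4 -303.5  140.9] rot [-3.1401e+00 -5.0000e-04  2.8492e+00] F [ 0.48  0.66 -0.48] M [ 0.013 -0.01   0.014] w 19.9 q [-0.69  0.51  1.51 -0.    1.12 -1.97]
  shift [-0.5  0.3  2.9] spin -0.0
```

>>> carry_out --pt "1 0 0 0.8 0" --pt "1 0 0 1.6 0" --pt "1 0 0 2.2 0" --pt "1 0 0 2.5 0" --pt "1 0 0 2.5 0"

```text
time: 27.65
tool_pos: [485.4, -303.5, 138.4]
tcp_rot: [-3.14, -0.001, 2.849]
contact_force: [0.1, 0.1, -1.4]
grip_width: 19.9
```

```bash
python3 - <<'E'
from h import *
rel(486,-303.3,138,2.85)
E
```

```text
t 27.65 pos [ 485.4 -303.5  138.4] rot [-3.1401e+00 -6.0000e-04  2.8492e+00] F [ 0.09  0.09 -1.44] M [ 0.051 -0.076  0.053] w 19.9 q [-0.69  0.51  1.52 -0.    1.12 -1.97]
  shift [-0.5  0.3  0.4] spin -0.0
```

>>> carry_out --pt "0.75 0 0 0.3 0" --pt "0.7 0 0 0.3 0" --pt "0.6 0 0 0.3 0" --pt "0.3 0 0 0.3 0" --pt "0 0 0 0.3 0" --pt "0 0 0 0.3 0" --pt "0 0 0 0.3 0" --pt "0 0 0 0.3 0" --pt "0 0 0 0.3 0" --pt "0 0 0 0.3 0"

```text
time: 28.9
tool_pos: [485.4, -303.5, 138.1]
tcp_rot: [-3.14, -0.001, 2.849]
contact_force: [0.2, -0.6, -0.5]
grip_width: 91.4
```

```bash
python3 - <<'E'
from h import *
rel(485.4,-303.5,260,2.85)
E
```

```text
t 28.9 pos [ 485.4 -303.5  138.1] rot [-3.1401e+00 -6.0000e-04  2.8492e+00] F [ 0.17 -0.62 -0.52] M [-0.003  0.009  0.026] w 91.4 q [-0.69  0.51  1.52 -0.    1.12 -1.97]
  shift [ 1.000e-01 -2.000e-01 -1.219e+02] spin -0.0
```

>>> carry_out --pt "0 0 0 -8 0" --pt "0 0 0 -25 0" --pt "0 0 0 -55 0" --pt "0 0 0 -90 0" --pt "0 0 0 -120 0" --pt "0 0 0 -140 0" --pt "0 0 0 -140 0" --pt "0 0 0 -140 0"

```text
time: 29.9
tool_pos: [485.2, -303.0, 277.3]
tcp_rot: [-3.141, -0.002, 2.849]
contact_force: [0.3, 0.5, 0.0]
grip_width: 91.9
```

```bash
python3 - <<'E'
from h import *
rel(485.4,-303.5,280,2.85)
c=snap('side','side14');snap('top','top14')
a=cv2.imread('pics/side14.png');
o=np.zeros((560,800,3),np.uint8)
o[:560,:395]=cv2.resize(a[255:355,240:310],(395,560),interpolation=cv2.INTER_CUBIC)
o[:400,400:800]=cv2.resize(a[140:200,175:235],(400,400),interpolation=cv2.INTER_CUBIC);cv2.imwrite('pics/s18.png',o)
P=cloud(c)
Q=P[255:350,240:310].reshape(-1,3);q=Q[(Q[:,2]>172)&(Q[:,2]<183)&(Q[:,1]<-230)][:,:2].astype(np.float32);print('key',len(q),cv2.minAreaRect(q))
Q=P[140:200,180:230].reshape(-1,3);q=Q[(Q[:,2]>44)&(Q[:,2]<56)&(abs(Q[:,0]-516)<35)&(abs(Q[:,1]-282)<35)];print('sleeve',len(q),cv2.minEnclosingCircle(q[:,:2].astype(np.float32)),np.median(q[:,2]))
t=load('top14')
E
```

```text
t 29.9 pos [ 485.2 -303.   277.3] rot [-3.1406e+00 -1.8000e-03  2.8492e+00] F [0.28 0.51 0.01] M [-0.043  0.021 -0.013] w 91.9 q [-0.69  0.4   1.3  -0.    1.45 -1.97]
  shift [-0.3 -0.4 -2.7] spin -0.0
key 219 ((483.249755859375, -304.2962646484375), (20.537372589111328, 45.507869720458984), 70.54444885253906)
sleeve 83 ((516.2294921875, 281.1861267089844), 22.681407928466797) 49.820291081683195
```

View pics/s18.png

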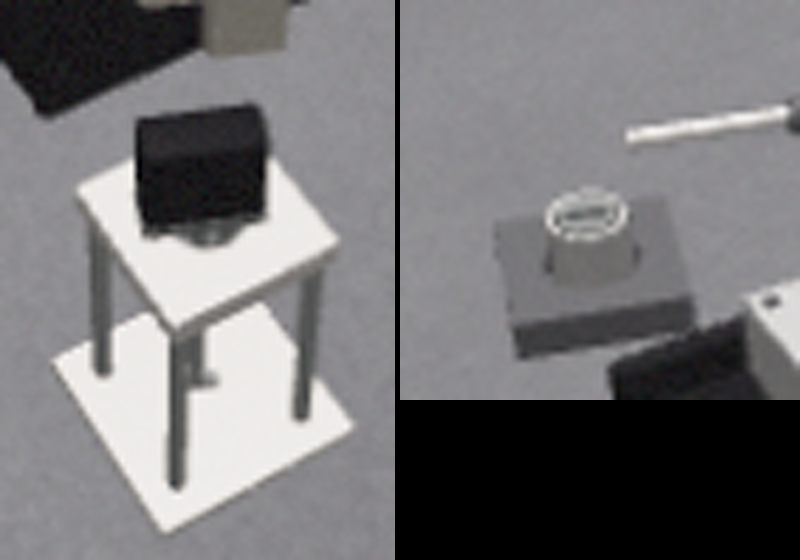

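View pics/top14.png

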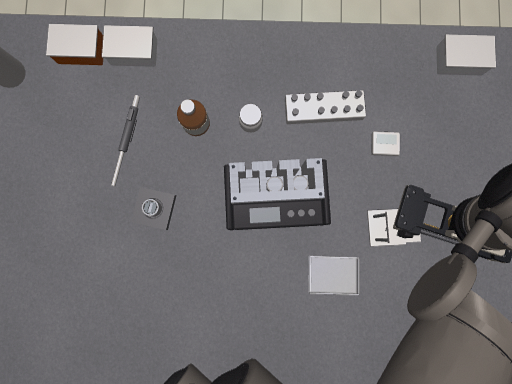

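The key hangs upright in the stand. The sleeve stands in the nest with its top at about z = 49.8 and its centre within about 1.5 mm of the pocket's. The gripper is clear and nothing else has moved. Handing in.

```bash
python3 -c "
from plant import bot
print(bot.close_job()); print(bot.get_obs()['time'])"
```

```text
the job is handed in; nothing more can be done
None
the job is handed in; nothing more can be done
```

The sleeve is standing in the parking pocket and the key is hanging back in its stand. I handed the job in at about 30 s; the hand-in gave no verdict.

**What I did:** I took the key from its stand and lowered it where the camera showed the slot. The crossbar dropped through on the first try, with no contact force to be felt. A quarter turn caught the sleeve and I lifted it out. I set it down in the pocket, turned the key back, drew it out and hung it up.

**Last checks:**
- **Sleeve:** its top measured z ≈ 49.8 mm, against 49 mm expected when seated. Its axis measured about 1.5 mm from the pocket's centre.
- **Key:** it hangs upright in the stand, about 2 mm from the hole's axis.
- **Gripper and surroundings:** the gripper is open and well clear, and everything else looks unmoved in the pictures.
- **Forces:** every wrist reading I took stayed below about 3 N. I only read it when each move ended, so brief peaks in between were not seen.

**What disagreed or went wrong:**
- **Cameras:** the two cameras differed by 1–2 mm on the heater, the key and the nest, which is within their calibration.
- **Stray row:** one move row had a wrong spin value. It turned the crossbar by at most about 11° inside the sleeve's cavity and back again, with no ill effect that I could see.

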